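Refit the control knob of a gas hob at the auction depot and hold it pressed in

ROBOT

A 6-joint arm with a two-finger parallel gripper is mounted at the origin on the work surface. World frame = base frame: x ahead of the robot, y to its left, z up, the work surface at z = 0. Lengths are in m, angles in rad, forces in N, time in s.
With the tool pointing down it reaches from about 0.4 to 0.825 m from the base axis. Payload 7 kg.
Tool frame: the origin (TCP) lies on the centre line of the jaws, within the pads' length; the fingertips stand 19 mm ahead of it and the grasp point (between the pads) is the TCP; z points along the fingers, y is the line along which they close (so a half turn about z gives the same grasp; the last joint's range is limited). The gripper opens to 88 mm and grips with 3 to 60 N. Pads are 19 mm wide; open, the fingers measure 130 mm over their backs; the gripper's body (78 mm by 193 mm) begins 47 mm behind the grasp point.
Start: joints at [-0.949, 0.359, 0.012, 0, -1.224, -0.288], TCP at [0.221, -0.638, 0.246] pointing down, gripper open.
Joint ranges: [-3.07, 3.07], [-1.43, 2.12], [-1.02, 1.25], [-3.03, 1.67], [-3.05, -0], [-3.03, 3.03]. Speed limits (rad/s): [2.39, 2.39, 3.01, 3.14, 3.14, 3.14].

INTERFACE

Orientations are given as [roll, pitch, yaw] about the fixed x, y, z axes, in that order (R = Rz(yaw) Ry(pitch) Rx(roll)).
In Python, from station import arm, imaging, models gives the robot as it stands.
- The arm moves only by the tool play_rows, never from a script. Its arguments are lists of equal length, an entry for each row: "travel": the shift along the tool's x, y, z in units of 25 mm (1.0 is 25 mm), a list of three; "twist": the turn about the tool's z in units of 0.15 rad (1.0 is 0.15 rad). A call has 1 to 8 rows; each row shifts and turns the commanded pose from where the row before left it, along the tool's axes as they then stand; what a row does not reach is not made up. A row lasts 1/8 s, in which the tool goes at most 62.5 mm and 10.7 degrees, less where a joint would pass 70% of its speed; a pose out of reach is approached as far as the arm can. A call with a number of a shift or a turn outside -1 to 1 is refused whole. A call with a gripper value outside its range is refused whole. "fingers" is the opening, from 0 (shut) to 1 (fully open), set as the call begins (left out, the last holds). The fingers move at their own pace and stop on an object; "newtons" is the grip in N (left out, the last holds). Time passes only in rows, so rows that do not move let the fingers close. It gives the time, the measured TCP pose, the force, the opening and the grip force at its end, in the units of the state.
- arm.get_state(): the state, without advancing time (a new reading comes with each control period).
- imaging.grab_frame(name): name is "scene" or "top"; returns a dict with "pixels" (420x560x3 uint8, red, green, blue), "fx", "fy", "cx", "cy" (pixels), "R" (3x3) and "t" (3): a world point X has camera coordinates R X + t. Camera axes: x right, y down, z forward; pixel columns grow to the right and rows downward; lengths in m; the calibration is good to about 2 mm. A picture is of the moment at which its call begins. There is no depth.
- arm.job_done(): hands the job in; it is judged then, once.
Trained networks look in the newest picture that a camera, given by its name, has taken for a name from the list of things; names that differ only in an ending like _2 or _b are one class to them, and where a whole thing is asked for, a point or a joint stands for the part that bears it (a point fixed in the world has none). Each returns a list of dicts, best first, with "confidence" (0 to 1); they miss things now and then, are a little off and sometimes report something else, mostly with a low value. They report only what shows in the picture. A call takes as long as a camera call. They do not tell look-alikes from the thing itself.
- models.boxes_of(name, camera): "extent" ([centre column, centre row, width, height] in pixels, round what is visible of it).
- models.silhouettes(name, camera): "pixels" (420x560 bool, what is visible of it) and "extent" ([centre column, centre row, width, height] in pixels, round what is visible of it).
The state is a dict: "t": time; "q": joint angles; "qd": joint speeds; "joint_efforts": joint torques, N m; "eef_pos": TCP position; "ee_rot": TCP orientation; "force": force on the tool from outside, world axes, zero at the start; "moment": the same for the moment, N m; "width": finger opening in m; "gripper_force": force on a finger pad.
Only numpy, scipy, OpenCV 4.12 (cv2) and the standard library are available. Lean on these libraries where they do the work, as an engineer would, in place of code of your own. Each camera call takes 0.05 s, during which the arm holds its last target. There are 200 camera calls.

TASK

The gas hob on the intake bench has lost its control knob: first tighten the brass hex nut around the bare valve shaft clockwise (seen from above) until it stops. Then pick up the black knob, turn it so that its D-shaped bore matches the D-shaped shaft, push it fully home on the shaft, and press knob and shaft all the way down against the valve's spring. Finish while still gripping the knob and holding it pressed down, and leave the other auction pieces where they stand.

Things in the scene. Friction and masses are not known exactly. Their poses are not given: they have to be found in the camera images.
- hob: Single-ring gas hob, fixed, steel with black top plate, 340 (x) x 300 (y) x 60 mm high; origin under its centre, +x away from the control side. Burner and pot support (bars up to 100 mm above the bench) lie within 105 mm of a point 45 mm to +x of the origin; the valve stands 125 mm to -x of the origin, 0 to 60 mm to either side.
- nut_center (a point): Middle of the brass gland nut: captive hexagon, 20 mm across flats, 9 mm high (4.5 mm above and below this point), on a 48 mm round, 3 mm thick grey bezel on the hob's plate; on the shaft's axis, 67.5 mm above the bench. The point turns with the nut; its +x (white dash on the nut) is normal to a flat, so flats face 0, 60, 120 ... degrees from it.
- gland_nut (a joint): Turn of the nut in rad, growing clockwise seen from above; it starts at 0 to 0.5 (loose) and ends at a hard stop at 1.2 (tight), where the white dash on the nut lines up with the one on the bezel. It turns with about 0.05 N m friction, stays where it is left, and does not rise or sink.
- shaft_tip (a point): Centre of the top of the steel D-shaft, 96 mm above the bench when not pressed, 24 mm above the nut's top. Upright, 12 mm diameter, one flat 1 mm from its axis over the whole length, facing the point's +x; the top 2 mm are tapered. It does not rotate. The bezel's white dash lies on the flat's side (+x). An unmatched knob rides on the tip, pushing the shaft down, or jams if forced.
- valve_shaft (a joint): How far the D-shaft is pressed down, m: 0 at rest, hard stop at 0.006; a spring pushes back with 4 N at the start of the travel and 10 N at the stop. At the stop the seated knob is 2 mm clear of the nut.
- knob: Loose black knob, about 50 g: round skirt 40 mm wide, 21 mm high, bar grip on top (40 mm along x, 14 mm along y, 17.5 mm high). Origin: centre of its underside, open D bore there 16 mm deep, 0.8 mm larger than the shaft all round, its flat on +x (white stripe on the bar): fits only with its +x along shaft_tip's +x. It stands upright; fully home its origin is 16 mm below shaft_tip.
- sugar_pot: White porcelain sugar pot, 62 mm wide, 68 mm high; origin under its centre. Leave alone.
- candle_holder: Small brass candle holder, 64 mm wide, 66 mm high; origin under its centre. Leave alone.
- apple: Red ornamental apple, 62 mm wide, 61 mm high; origin under its centre. Leave alone.
- coffee_pot: Tall white porcelain coffee pot, about 105 mm wide (170 mm over spout and handle), 203 mm high; origin under its centre. Leave alone.
- blue_vase: Slim blue vase, 80 mm wide, 235 mm high; origin under its centre. Leave alone.
- plates: Stack of white plates, 170 mm wide, 64 mm high; origin under its centre. Leave alone.
- knob_pointer (a point): Top of the striped end of the knob's bar: 20 mm to +x of the knob's axis, 38.5 mm above its underside.
There are look-alikes about, which are no part of the job. What is shaped like the knob but green is not meant.

How it is judged:
On the way, in this order (a step that is already met when the one before it is completed fails the run):
1. the gland nut is turned clockwise to its stop (value of joint gland_nut above 1.08 rad), for 0.2 s.
2. the knob is fully home on the D-shaft (z of knob in the frame of shaft_tip below -0.013 m and horizontal distance between knob and shaft_tip below 0.003 m and angle between the x axis of knob and the x axis of shaft_tip, either way round below 0.45 rad and x of knob_pointer in the frame of shaft_tip above 0.015 m), for 0.1 s.
At the end, for the whole second after the job is handed in: Nut within 0.12 rad of its stop; knob on the D-shaft at least 13 of 16 mm deep, within 3 mm of its axis, upright within 0.15 rad, flat to flat within 0.45 rad (stripe on the flat's side); fingers still gripping it (over 3 N), shaft pressed down at least 4.5 of 6 mm (all of step 2 and value of joint gland_nut above 1.08 rad and angle between knob's own z axis and vertical below 0.15 rad and value of joint valve_shaft above 0.0045 m and contact force between the fingers and knob above 3 N); the arm keeps its last pose, push and grip.
It fails at once if another auction piece is shoved more than 30 mm or knocked over (distance of any of sugar_pot, candle_holder, apple, coffee_pot, blue_vase, plates from where it was at the start of the episode above 0.03 m or angle between any of sugar_pot, candle_holder, apple, coffee_pot, blue_vase, plates's own z axis and vertical above 0.6 rad).
It also fails if it takes over 48 s, if anything falls off the work surface, if the arm or the gripper's body presses on something with over 40 N, if the wrist force passes 120 N, or if a joint passes its speed limit or range.

## Working session

There is one attempt and no reset: what is moved stays moved. The work goes in short steps, Python scripts to look and compute and a tool call to move; the robot and the scene stay as the last step left them, time stands still between calls to the robot, and variables do not carry over. Pictures are saved under pics/ and viewed, at most 10 in all, crops included, and the job is handed in when it is done.

Besides the shell and the picture viewer there is one more tool, called after "Request:" as name(argument=value, ...) on one line, values as JSON. play_rows: Moves the arm, as the interface text tells. Shifts and turns lie within -1 to 1; 1 stands for 25 mm of shift or 0.15 rad of turn. Its arguments: {"type":"object","properties":{"travel":{"type":"array","items":{"type":"array","items":{"type":"number"}}},"twist":{"type":"array","items":{"type":"number"}},"fingers":{"type":"number"},"newtons":{"type":"number"}},"required":["travel","twist"]}

```bash
mkdir -p pics; ls; cat > h.py <<'E'
import numpy as np,cv2
from station import arm,imaging,models
def grab(n):
    f=imaging.grab_frame(n);return f
def save(p,fn,crop=None,s=1):
    if crop: x0,y0,x1,y1=crop;p=p[y0:y1,x0:x1]
    cv2.imwrite('pics/'+fn,cv2.resize(p,None,fx=s,fy=s,interpolation=cv2.INTER_CUBIC)[:,:,::-1])
def proj(f,X):
    c=np.array(f['R'])@np.asarray(X,float)+np.array(f['t']);return np.array([f['fx']*c[0]/c[2]+f['cx'],f['fy']*c[1]/c[2]+f['cy']])
def ray(f,uv):
    R=np.array(f['R']);d=R.T@np.array([(uv[0]-f['cx'])/f['fx'],(uv[1]-f['cy'])/f['fy'],1]);return -R.T@np.array(f['t']),d
def onz(f,uv,z):
    o,d=ray(f,uv);return o+d*(z-o[2])/d[2]
def tri(rs):
    A=0;b=0
    for o,d in rs:
        d=d/np.linalg.norm(d);P=np.eye(3)-np.outer(d,d);A=A+P;b=b+P@o
    return np.linalg.solve(A,b)
E
python3 - <<'E'
from h import *
np.set_printoptions(precision=4,suppress=True)
fs={}
for n in('scene','top'):
    f=grab(n);fs[n]=f
    print(n,f['fx'],f['cx'],f['cy'],np.array(f['R']).round(3).tolist(),np.array(f['t']).round(3), (-np.array(f['R']).T@np.array(f['t'])).round(3))
    for k in('knob','nut_center','shaft_tip','hob','sugar_pot','candle_holder','apple','coffee_pot','blue_vase','plates'):
        print(k,[(np.round(b['extent']).tolist(),round(b['confidence'],2)) for b in models.boxes_of(k,n)][:5])
cv2.imwrite('pics/a.png',np.vstack([cv2.resize(fs['top']['pixels'],(800,600))])[:,:,::-1])
save(fs['scene']['pixels'],'b.png')
print(arm.get_state())
E
```

```text
pics
scene 434.1792509629273 283.00822392945213 210.06866504201244 [[-0.258, 0.966, -0.011], [0.684, 0.175, -0.708], [-0.682, -0.19, -0.706]] [ 0.134 -0.303  1.572] [1.314 0.222 0.897]
knob [([335.0, 229.0, 13.0, 19.0], 0.76), ([323.0, 200.0, 12.0, 16.0], 0.74), ([348.0, 194.0, 14.0, 15.0], 0.71), ([353.0, 212.0, 14.0, 20.0], 0.51)]
nut_center [([253.0, 237.0, 5.0, 2.0], 0.37)]
shaft_tip []
hob [([224.0, 292.0, 176.0, 152.0], 0.62)]
sugar_pot [([169.0, 193.0, 20.0, 23.0], 0.71)]
candle_holder [([245.0, 190.0, 13.0, 26.0], 0.81)]
apple [([400.0, 229.0, 24.0, 19.0], 0.72)]
coffee_pot [([477.0, 282.0, 92.0, 80.0], 0.63)]
blue_vase [([418.0, 282.0, 58.0, 93.0], 0.97)]
plates [([106.0, 225.0, 68.0, 58.0], 0.96)]
top 507.4242249393907 279.7931559488008 205.5612149922104 [[-0.021, -1.0, 0.01], [-0.989, 0.02, -0.148], [0.148, -0.013, -0.989]] [0.004 0.58  1.566] [0.342 0.013 1.635]
knob [([230.0, 286.0, 11.0, 11.0], 0.71), ([253.0, 268.0, 12.0, 12.0], 0.68), ([233.0, 232.0, 12.0, 13.0], 0.48)]
nut_center [([422.0, 181.0, 59.0, 53.0], 0.4)]
shaft_tip []
hob [([295.0, 155.0, 94.0, 108.0], 0.77)]
sugar_pot [([390.0, 233.0, 22.0, 19.0], 0.86)]
candle_holder [([323.0, 256.0, 23.0, 26.0], 0.72)]
apple [([178.0, 244.0, 21.0, 22.0], 0.87)]
coffee_pot [([121.0, 186.0, 64.0, 32.0], 0.9)]
blue_vase [([160.0, 162.0, 45.0, 39.0], 0.71), ([224.0, 257.0, 18.0, 18.0], 0.54)]
plates [([422.0, 181.0, 53.0, 55.0], 0.76)]
{'t': 1.1, 'q': array([-0.9489,  0.3586,  0.0119, -0.    , -1.2241, -0.2881]), 'qd': array([-0.0004, -0.0004, -0.0009,  0.0002,  0.0002,  0.0019]), 'joint_efforts': array([ -0.0006, -58.2406,  29.3308,   7.0028,   0.0124,   0.    ]), 'eef_pos': array([ 0.2211, -0.6377,  0.2456]), 'ee_rot': array([ 3.1416,  0.    , -2.8078]), 'force': array([-0.7691,  0.0211,  0.1802]), 'moment': array([-0.0143,  0.0351,  0.0084]), 'gripper_force': 0.0, 'width': 0.08744231825237411}
```

View pics/a.png

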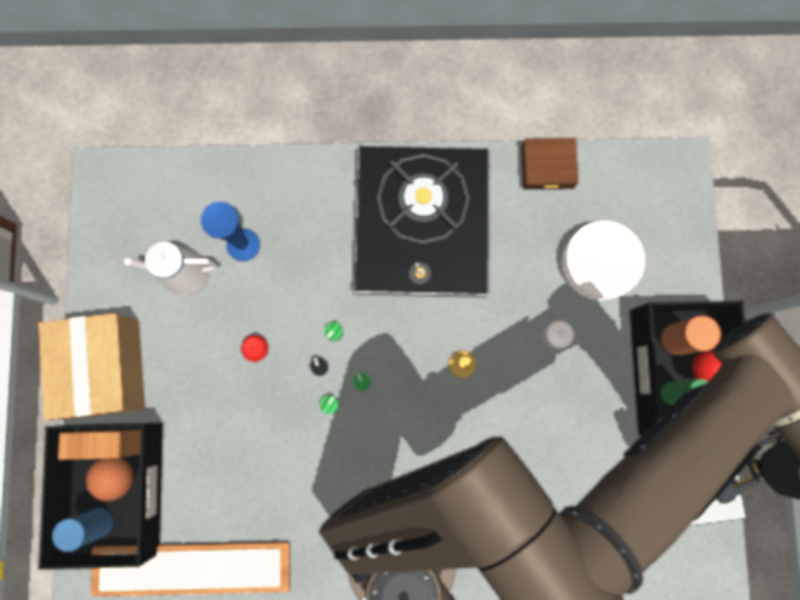

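View pics/b.png

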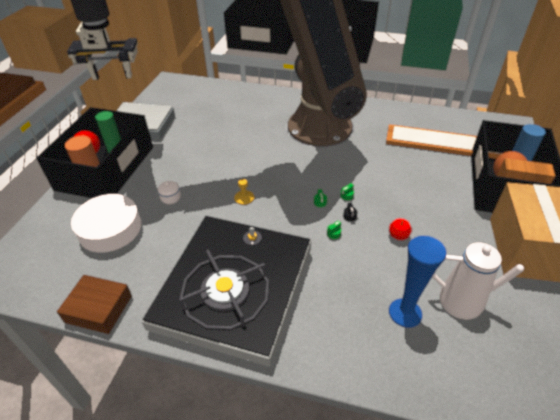

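The top view (800x600 scale) shows a black knob at (318,365). There are green look-alikes at (333,331), (361,382) and (328,404), and the valve is at (419,272). In the scene view the black knob is at (350,211) and the valve at (252,236). The only black one is the target, so I'll check it in one close crop montage.

```bash
python3 - <<'E'
from h import *
fs={n:grab(n) for n in('scene','top')}
def c(n,u,v,r=16):
    p=fs[n]['pixels'][v-r:v+r,u-r:u+r];return cv2.resize(p,(300,300),interpolation=cv2.INTER_CUBIC)
m=np.vstack([np.hstack([c('scene',350,210),c('scene',252,235)]),np.hstack([c('top',223,256),c('top',294,190)])])
save(m,'c.png')
E
```

```text
(no output)
```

View pics/c.png

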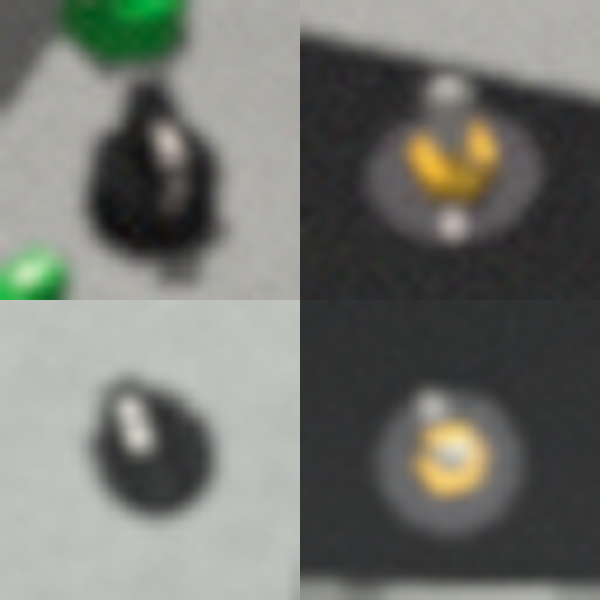

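The crops confirm the black knob, with its white stripe up-left in the top view. The bezel dash is also up-left of the shaft. Next I'll measure both numerically.

```bash
cat > m.py <<'E'
from h import *
np.set_printoptions(precision=4,suppress=True)
S=8
def up(f,u,v,r=16):
    p=f['pixels'][v-r:v+r,u-r:u+r].astype(np.float32)
    return cv2.resize(p,None,fx=S,fy=S,interpolation=cv2.INTER_CUBIC),(u-r,v-r)
def px(c,o): return (np.asarray(c)+.5)/S-.5+o
def blob(w,near=None):
    """weighted centroid and principal axis of the mask component nearest `near` (or largest)"""
    n,l,st,ce=cv2.connectedComponentsWithStats((w>0).astype(np.uint8))
    best=None
    for i in range(1,n):
        if st[i,4]<40: continue
        k=-st[i,4] if near is None else np.hypot(*(ce[i]-near))
        if best is None or k<best[0]: best=(k,i)
    y,x=np.nonzero(l==best[1]);ww=w[y,x].astype(float);P=np.c_[x,y]
    c=(P*ww[:,None]).sum(0)/ww.sum();e,V=np.linalg.eigh(np.cov(P.T,aweights=ww))
    return c,V[:,1],np.sqrt(e),P
E
python3 - <<'E'
from m import *
fs={n:grab(n) for n in('scene','top')}
yaw=lambda a,b:np.degrees(np.arctan2(b[1]-a[1],b[0]-a[0]))
R={}
for n,kc,vc in(('scene',(350,210),(252,235)),('top',(223,256),(294,190))):
    f=fs[n]
    im,o=up(f,*vc);g=im.mean(2);sat=im.max(2)-im.min(2)
    # bezel: region brighter than plate
    c0,a,e,P=blob(((g>72)&(np.hypot(*(np.mgrid[0:256,0:256]-128))<105)).astype(np.float32)) 
    hull=cv2.convexHull(P.astype(np.int32));el=cv2.fitEllipse(hull)
    print(n,'bezel blob',px(c0,o),'ellipse',px(el[0],o),np.array(el[1])/S,el[2])
    gold=np.clip(sat-60,0,None);c,_,_,_=blob(gold);print(' gold',px(c,o))
    wh=np.where(sat<45,np.clip(g-125,0,None),0)
    nn,l,st,ce=cv2.connectedComponentsWithStats((wh>0).astype(np.uint8))
    for i in range(1,nn):
        if st[i,4]>30: 
            y,x=np.nonzero(l==i);w=wh[y,x];cc=px((np.c_[x,y]*w[:,None]).sum(0)/w.sum(),o);print(' white',cc,st[i,4]/64,w.max(), 'world z63',onz(f,cc,.063)[:2])
    im,o=up(f,*kc);g=im.mean(2);sat=im.max(2)-im.min(2)
    dark=((g<105)&(sat<40)).astype(np.uint8);dark=cv2.morphologyEx(dark,cv2.MORPH_CLOSE,np.ones((25,25)))
    c,a,e,P=blob(dark.astype(np.float32),(128,140));print(' knob dark',px(c,o),'z.0105',onz(f,px(c,o),.0105)[:2], 'ext',px(P.min(0),o),px(P.max(0),o))
    hm=np.zeros_like(dark);cv2.fillConvexPoly(hm,cv2.convexHull(P.astype(np.int32)),1);hm=cv2.erode(hm,np.ones((9,9)))
    st=np.where(hm>0,np.clip(g-(110 if n=='top' else 110),0,None),0);c,a,e,P=blob(st);ep=[px(c-a*e[1]*1.73,o),px(c+a*e[1]*1.73,o)]
    w=[onz(f,q,.0385) for q in ep];print(' stripe',px(c,o),ep,e/S,[q[:2] for q in w],yaw(*w),'mid',onz(f,px(c,o),.0385)[:2])
E
```

```text
scene bezel blob [252.348  233.4754] ellipse [251.9548 232.6227] [22.2122 23.4039] 9.505125045776367
 gold [251.5506 236.0548]
 white [254.5744 221.8583] 215.0625 54.827637 world z63 [ 0.5705 -0.0639]
 white [251.293  228.0171] 9.0 47.506485 world z63 [ 0.5938 -0.0655]
 white [251.8025 242.3883] 7.90625 55.980698 world z63 [ 0.6407 -0.049 ]
 knob dark [347.498  209.2748] z.0105 [0.4091 0.1633] ext [333.5625 193.5625] [356.9375 223.1875]
 stripe [340.7286 205.383 ] [array([340.6409, 199.3861]), array([340.8163, 211.38  ])] [2.5065 3.4668] [array([0.4027, 0.1399]), array([0.4506, 0.1485])] 10.16841441533945 mid [0.427  0.1442]
top bezel blob [293.4877 190.8301] ellipse [293.4651 190.767 ] [15.7562 16.3646] 162.15603637695312
 gold [293.5147 191.2021]
 white [292.2772 185.7512] 14.53125 49.04863 world z63 [ 0.6397 -0.0482]
 white [293.8339 190.003 ] 4.703125 88.808304 world z63 [ 0.626  -0.0527]
 white [279.6613 204.9313] 7.0 21.481354 world z63 [ 0.5794 -0.0071]
 white [297.1579 204.9739] 32.0625 51.77803 world z63 [ 0.5782 -0.062 ]
 knob dark [223.0572 256.1805] z.0105 [0.4258 0.176 ] ext [216.8125 249.4375] [228.9375 262.1875]
 stripe [220.9826 253.1205] [array([220.3792, 251.0093]), array([221.5859, 255.2316])] [0.7157 1.2692] [array([0.4407, 0.1815]), array([0.4274, 0.1777])] -164.3314567874424 mid [0.434  0.1796]
```

```bash
python3 - <<'E'
from m import *
fs={n:grab(n) for n in('scene','top')}
t,s=fs['top'],fs['scene']
b=onz(t,(293.47,190.8),.0625);print('bezel top',b)
d=[onz(t,(292.28,185.75),.063),onz(s,(251.80,242.39),.063)]
tip=tri([ray(t,(293.83,190.0)),ray(s,(251.29,227.9))]);print('tip',tip,'tip scene z96',onz(s,(251.29,228.),.096),'top z96',onz(t,(293.83,190.),.096))
print('dash tri',tri([ray(t,(292.28,185.75)),ray(s,(251.80,242.39))]))
for q in d:
  for c in(b,): print(q,np.degrees(np.arctan2(*(q-c)[1::-1])),np.hypot(*(q-c)[:2]))
# bezel ellipse in scene view: fit by residual over centre
im,o=up(s,252,235);g=im.mean(2)
from scipy.optimize import minimize
def score(f,im,o,c,z,r=.024):
    a=np.linspace(0,2*np.pi,120)
    tot=0
    for k,sg in((.9,1),(1.12,-1)):
        P=np.array([proj(f,(c[0]+k*r*np.cos(x),c[1]+k*r*np.sin(x),z)) for x in a]);Q=((P-o)+.5)*S-.5
        tot=tot+sg*np.clip(cv2.remap(im.mean(2),Q[:,0].astype(np.float32)[None],Q[:,1].astype(np.float32)[None],1)[0],0,110)
    return -np.median(tot)-tot.mean()
for n,f,vc in(('s',s,(252,235)),('t',t,(294,190))):
    im,o=up(f,*vc);r=minimize(lambda c:score(f,im,o,c,.063),b[:2],method='Nelder-Mead',options=dict(initial_simplex=b[:2]+np.array([[0,0],[.004,0],[0,.004]])))
    print(n,r.x,r.fun,[np.degrees(np.arctan2(*(q[:2]-r.x)[::-1])) for q in d])
# knob skirt: same idea, dark disc rim at z=.021 (top view) 
im,o=up(t,223,256)
for z in(.021,.0):
  r=minimize(lambda c:-score(t,255-0*im if 0 else im.clip(0,110),o,c,z,.02)*1.0 if 0 else score(t,190-im,o,c,z,.02),[.426,.176],method='Nelder-Mead',options=dict(initial_simplex=np.array([.426,.176])+np.array([[0,0],[.004,0],[0,.004]])))
  print('knob',z,r.x,r.fun)
  im2,o2=up(s,350,210);r2=minimize(lambda c:score(s,190-im2,o2,c,z,.02),[.426,.176],method='Nelder-Mead',options=dict(initial_simplex=np.array([.426,.176])+np.array([[0,0],[.004,0],[0,.004]])));print('knob s',z,r2.x,r2.fun)
# stripe in scene crop
g=im2.mean(2);y,x=np.mgrid[0:256,0:256];w=np.where((np.hypot(x-145,y-125)<45),np.clip(g-75,0,None),0);c,a,e,P=blob(w)
print('stripe s',px(c,o2),a,e/S,onz(s,px(c,o2),.0385)); print('stripe tri',tri([ray(s,px(c,o2)),ray(t,(220.98,253.12))]))
for sg in(-1.73,1.73): print(onz(s,px(c+sg*a*e[1],o2),.0385))
E
```

```text
bezel top [ 0.6236 -0.0516  0.0625]
tip [ 0.6207 -0.053   0.095 ] tip scene z96 [ 0.6223 -0.0541  0.096 ] top z96 [ 0.62   -0.0514  0.096 ]
dash tri [ 0.64   -0.0487  0.0623]
[ 0.6397 -0.0482  0.063 ] 11.770305471250376 0.01648630776437605
[ 0.6407 -0.049   0.063 ] 8.597834294045427 0.017309050674873268
s [ 0.6238 -0.0534] -71.94593811035156 [np.float64(18.250930311972933), np.float64(14.832010135666744)]
t [ 0.6238 -0.0515] -71.58008575439453 [np.float64(11.688355298200843), np.float64(8.471766470962637)]
knob 0.021 [0.4254 0.1753] -121.63882446289062
knob s 0.021 [0.4229 0.1721] -71.3429183959961
knob 0.0 [0.4262 0.1771] -120.80195617675781
knob s 0.0 [0.4272 0.1738] -79.10945129394531
stripe s [353.6556 207.4809] [-0.8303  0.5573] [1.7786 2.1208] [0.4264 0.1808 0.0385]
stripe tri [0.4335 0.18   0.0452]
[0.4161 0.1879 0.0385]
[0.4366 0.1737 0.0385]
```

Request:
play_rows(travel=[[-0.95,0.7,0],[-0.95,0.7,0],[-0.95,0.7,0],[-0.95,0.7,0],[-0.95,0.7,0],[-0.95,0.7,0],[-0.95,0.7,0],[-0.95,0.7,0]], twist=[0,0,0,0,0,0,0,0], fingers=0.5, newtons=25)

```text
t: 2.4
eef_pos: [0.3553, -0.4424, 0.2457]
ee_rot: [-3.141, 0.0, -2.808]
force: [0.1, 0.1, 0.6]
width: 0.0434
gripper_force: 0.0
```

Request:
play_rows(travel=[[-0.95,0.7,0],[-0.95,0.7,0],[-0.95,0.7,0],[-0.95,0.7,0],[-0.95,0.7,0],[-0.95,0.7,0],[-0.95,0.7,0],[-0.95,0.7,0]], twist=[0,0,0,0,0,0,0,0])

```text
t: 3.4
eef_pos: [0.489, -0.2478, 0.2458]
ee_rot: [-3.141, 0.0, -2.808]
force: [-0.2, -0.6, -0.2]
width: 0.0437
gripper_force: 0.0
```

Request:
play_rows(travel=[[-0.95,0.7,0],[-0.95,0.7,0],[-0.95,0.7,0.5],[-0.95,0.7,0.5],[-0.95,0.7,0.5],[-0.95,0.7,0.5],[-0.95,0.7,0.5],[-0.95,0.7,0.3]], twist=[0,0,0,0,0,0,0,0])

```text
t: 4.4
eef_pos: [0.6227, -0.053, 0.1748]
ee_rot: [3.142, -0.001, -2.808]
force: [-0.2, -0.0, 1.0]
width: 0.0438
gripper_force: 0.0
```

```bash
cat > go.py <<'E'
import sys
from m import *
s=arm.get_state();p=s['eef_pos'];y=s['ee_rot'][2]
def go(x,yy,z,yawdeg):
    d=np.array([x,yy,z])-p;dy=(np.radians(yawdeg)-y+np.pi)%(2*np.pi)-np.pi
    print('t',s['t'],'p',p,'rot',s['ee_rot'],'q6',s['q'][5],'f',s['force'],'m',s['moment'],'w',s['width'],s['gripper_force'])
    print('shift units',np.array([d[0]*np.cos(y)+d[1]*np.sin(y),d[0]*np.sin(y)-d[1]*np.cos(y),-d[2]])/.025,'twist units',-dy/.15)
if __name__=='__main__': go(*map(float,sys.argv[1:]))
E
python3 go.py .6225 -.0525 .0845 -142; python3 - <<'E'
from m import *
t=grab('top');s=grab('scene')
print('scene tip',onz(s,(251.29,228),.096))
save(np.hstack([cv2.resize(t['pixels'][240:272,207:239],(384,384),interpolation=2),cv2.resize(s['pixels'][210:260,226:276],(384,384),interpolation=2)]),'d.png')
im,o=up(t,223,256);g=im.mean(2);y,x=np.mgrid[0:256,0:256]
for th in(80,100,120,140):
    w=np.where(np.hypot(x-112,y-103)<34,np.clip(g-th,0,None),0);c,a,e,P=blob(w)
    A,B=[onz(t,px(c+k*a*e[1],o),.0385) for k in(-1,1)];print(th,px(c,o),e/S,onz(t,px(c,o),.0385),np.degrees(np.arctan((B-A)[1]/(B-A)[0])))
E
```

```text
t 4.4 p [ 0.6227 -0.053   0.1748] rot [ 3.1415 -0.0007 -2.8079] q6 -1.4641833161248483 f [-0.2265 -0.0476  1.0385] m [-0.0416  0.0148  0.0371] w 0.04384312418877519 0.0
shift units [0.0011 0.0204 3.612 ] twist units -2.1970742418516043
scene tip [ 0.6223 -0.0541  0.096 ]
80 [220.7898 252.4916] [2.0969 2.1352] [0.436  0.1802 0.0385] -7.861411781379235Traceback (most recent call last):
  File "<stdin>", line 7, in <module>
  File "m.py", line 16, in blob
    y,x=np.nonzero(l==best[1]);ww=w[y,x].astype(float);P=np.c_[x,y]
                      ~~~~^^^
TypeError: 'NoneType' object is not subscriptable
```

View pics/d.png

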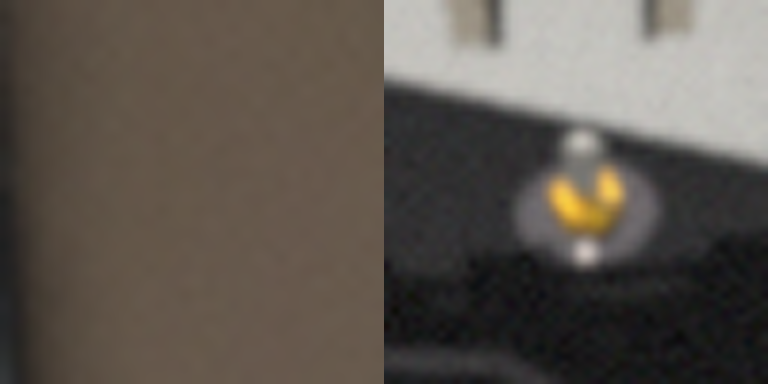

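The left crop is blocked by the arm. The right one shows both fingertips above the shaft, one on each side of it. I'm descending to the nut.

Request:
play_rows(travel=[[0,0,0.6],[0,0,0.6],[0,0,0.6],[0,0,0.6],[0,0,0.6],[0,0,0.4],[0,0,0.2],[0,0,0]], twist=[-0.8,-0.8,-0.6,0,0,0,0,0])

```text
t: 5.5
eef_pos: [0.6221, -0.0542, 0.0854]
ee_rot: [3.142, -0.0, -2.478]
force: [0.5, 0.2, -0.0]
width: 0.044
gripper_force: 0.0
```

Request:
play_rows(travel=[[0,0,0],[0,0,0],[0,0,0],[0,0,0],[0,0,0]], twist=[0,0,0,0,0], fingers=0, newtons=25)

```text
t: 6.12
eef_pos: [0.6218, -0.0536, 0.0858]
ee_rot: [3.141, 0.0, -2.478]
force: [-3.2, 4.8, 5.1]
width: 0.0194
gripper_force: 25.0
```

```bash
python3 go.py .6225 -.0525 .0845 -197
```

```text
t 6.125 p [ 0.6218 -0.0536  0.0858] rot [ 3.141   0.0002 -2.4777] q6 -1.1323511205232986 f [-3.1746  4.7778  5.0916] m [1.8385 1.2121 0.0163] w 0.019356419378869234 25.00069175174758
shift units [-0.0497  0.017   0.0539] twist units 6.40412821563482
```

Request:
play_rows(travel=[[0,0.03,0],[0,0,0],[0,0,0],[0,0,0],[0,0,0],[0,0,0],[0,0,0],[0,0,0]], twist=[0,0.7,0.7,0.7,0.7,0.7,0.7,0.5])

```text
t: 7.12
eef_pos: [0.6215, -0.0528, 0.0858]
ee_rot: [3.141, 0.0, 3.098]
force: [-3.6, 5.5, 4.4]
width: 0.0193
gripper_force: 25.0
```

```bash
python3 go.py .6225 -.0525 .0845 -197
```

```text
t 7.125 p [ 0.6215 -0.0528  0.0858] rot [3.1408 0.0002 3.0977] q6 -1.8413645823367617 f [-3.6028  5.5201  4.397 ] m [2.3496 1.1615 0.0552] w 0.01934801462349363 24.99947000213597
shift units [-0.038   0.0152  0.0537] twist units 1.6852605040477897
```

Request:
play_rows(travel=[[-0.02,0.02,0],[0,0,0],[0,0,0],[0,0,0]], twist=[0.5,0.5,0.3,0])

```text
t: 7.62
eef_pos: [0.6217, -0.0526, 0.0859]
ee_rot: [3.141, -0.001, 2.905]
force: [-4.3, 4.9, 7.0]
width: 0.0189
gripper_force: 25.0
```

```bash
python3 go.py .6225 -.0525 .0845 -197
```

```text
t 7.625 p [ 0.6217 -0.0526  0.0859] rot [ 3.1412 -0.0006  2.9048] q6 -2.0347946078053814 f [-4.2806  4.9142  6.9524] m [ 1.9291  1.662  -0.0055] w 0.018926276224583764 25.001472974072385
shift units [-0.0322  0.0113  0.0544] twist units 0.3993025158563294
```

Request:
play_rows(travel=[[0,0,0],[0,0,0],[0,0,0]], twist=[0.4,0.3,0])

```text
t: 8.0
eef_pos: [0.6217, -0.0525, 0.0858]
ee_rot: [3.141, -0.001, 2.801]
force: [-4.8, 5.6, 5.1]
width: 0.0193
gripper_force: 25.0
```

```bash
python3 go.py .6225 -.0525 .0845 -197
```

```text
t 8.0 p [ 0.6217 -0.0525  0.0858] rot [ 3.1414 -0.0006  2.8007] q6 -2.139182151959322 f [-4.8206  5.5683  5.1489] m [2.1155 1.6467 0.4527] w 0.01929319117674579 25.000674098264426
shift units [-0.0313  0.0104  0.0533] twist units -0.2946263506723727
```

Request:
play_rows(travel=[[0,0,0],[0,0,0],[0,0,0]], twist=[0.3,0,0])

```text
t: 8.38
eef_pos: [0.6221, -0.0526, 0.0858]
ee_rot: [3.141, 0.0, 2.757]
force: [-4.2, 5.7, 4.2]
width: 0.0197
gripper_force: 25.0
```

```bash
python3 go.py .6225 -.0525 .0845 -197
```

```text
t 8.375 p [ 0.6221 -0.0526  0.0858] rot [3.1412 0.     2.7568] q6 -2.183070530981927 f [-4.2235  5.7136  4.1952] m [1.8059 1.0629 0.3919] w 0.01969163797665451 25.00058461446315
shift units [-0.0138  0.0089  0.052 ] twist units -0.5869667447821314
```

Request:
play_rows(travel=[[0,0,0],[0,0,0],[0,0,0]], twist=[0,0,0], fingers=0.5)

```text
t: 8.75
eef_pos: [0.6221, -0.0534, 0.0854]
ee_rot: [-3.141, 0.0, 2.755]
force: [-0.8, -0.8, -0.2]
width: 0.0416
gripper_force: 0.0
```

```bash
python3 go.py .6225 -.0525 .0845 -197
```

```text
t 8.75 p [ 0.6221 -0.0534  0.0854] rot [-3.1413  0.      2.7553] q6 -2.184024884349872 f [-0.8349 -0.8289 -0.1992] m [-0.0748  0.0153 -0.0032] w 0.04155270894568747 0.0
shift units [0.0006 0.0388 0.0371] twist units -0.59753251321555
```

Request:
play_rows(travel=[[0,0,-0.8],[0,0,-0.8],[0,0,-0.8],[0,0,-0.8],[0,0,-0.3],[0,0,0]], twist=[0,0,0,0,0,0])

```text
t: 9.5
eef_pos: [0.6222, -0.0532, 0.1732]
ee_rot: [3.141, 0.0, 2.755]
force: [0.2, -0.5, -0.3]
width: 0.0443
gripper_force: 0.0
```

```bash
python3 go.py .4254 .1755 .1 -158; python3 - <<'E'
from m import *
s=grab('scene')
im,o=up(s,252,235);sat=im.max(2)-im.min(2)
save(np.hstack([cv2.resize(s['pixels'][219:251,236:268],(384,384),interpolation=2),cv2.resize(s['pixels'][194:226,334:366],(384,384),interpolation=2)]),'e.png')
E
```

```text
t 9.5 p [ 0.6222 -0.0532  0.1732] rot [3.1412 0.0005 2.7552] q6 -2.184085054613423 f [ 0.1777 -0.5393 -0.296 ] m [-0.1009 -0.0251 -0.0297] w 0.04433660807281706 0.0
shift units [10.7389  5.5051  2.9264] twist units -5.1359046544473586
```

View pics/e.png

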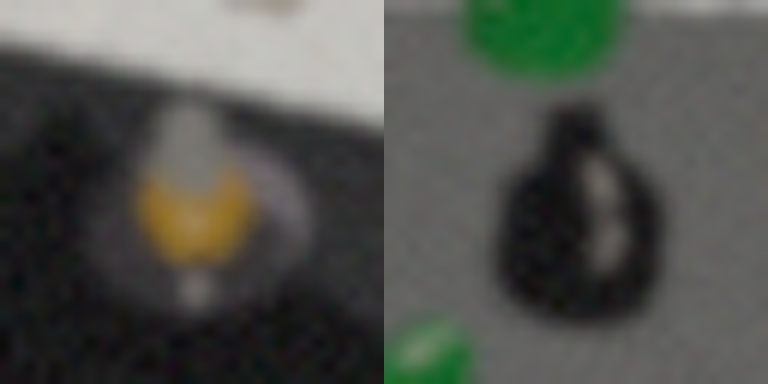

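The left crop shows the nut's dash lined up with the bezel's, so the nut is tight. The right crop shows the knob untouched. Moving to the knob.

Request:
play_rows(travel=[[0.97,0.5,0],[0.97,0.5,0],[0.97,0.5,0],[0.97,0.5,0],[0.97,0.5,0],[0.97,0.5,0],[0.97,0.5,0],[0.97,0.5,0]], twist=[0,0,0,0,0,0,0,0])

```text
t: 10.55
eef_pos: [0.479, 0.113, 0.1721]
ee_rot: [-3.14, -0.001, 2.755]
force: [-0.5, 0.7, 0.3]
width: 0.0438
gripper_force: 0.0
```

Request:
play_rows(travel=[[0.99,0.5,0],[0.99,0.5,0],[0.99,0.5,0],[0,0,0.6],[0,0,0.6],[0,0,0.6],[0,0,0.6],[0,0,0.6]], twist=[0,0,0,-1,-1,-1,-1,-1])

```text
t: 11.55
eef_pos: [0.4249, 0.1749, 0.0968]
ee_rot: [-3.141, -0.001, -2.773]
force: [-0.0, 0.3, 0.8]
width: 0.0436
gripper_force: 0.0
```

```bash
python3 go.py .4254 .1755 .0425 -155;  python3 - <<'E'
from m import *
s=grab('scene')
save(s['pixels'],'f.png',(300,150,400,250),5)
E
```

```text
t 11.55 p [0.4249 0.1749 0.0968] rot [-3.1411 -0.0014 -2.7729] q6 -2.022905176421208 f [-0.0262  0.2649  0.7642] m [-0.0412 -0.011  -0.0309] w 0.04361549346384845 0.0
shift units [-0.027   0.0162  2.171 ] twist units -0.45113692138809414
```

View pics/f.png

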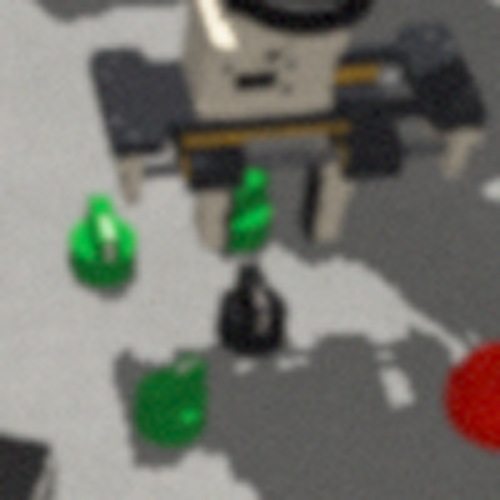

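The picture shows the black knob at crop (252,310), straight below the open jaws and clear of the green ones. I'll grip it across the bar.

Request:
play_rows(travel=[[0,0,0.5],[-0.02,0.02,0.5],[0,0,0.5],[0,0,0.4],[0,0,0.27],[0,0,0]], twist=[-0.4,0,0,0,0,0])

```text
t: 12.35
eef_pos: [0.4255, 0.1758, 0.0433]
ee_rot: [-3.141, -0.001, -2.718]
force: [-0.4, 0.1, 0.1]
width: 0.0438
gripper_force: 0.0
```

Request:
play_rows(travel=[[0,0,0],[0,0,0],[0,0,0],[0,0,0],[0,0,0],[0,0,0]], twist=[0,0,0,0,0,0], fingers=0, newtons=8)

```text
t: 13.1
eef_pos: [0.4259, 0.1761, 0.044]
ee_rot: [3.142, 0.0, -2.718]
force: [0.3, -0.5, 3.1]
width: 0.0141
gripper_force: 8.0
```

```bash
python3 go.py .4254 .1755 .0425 -65;python3 - <<'E'
from m import *
s=grab('scene')
save(s['pixels'],'g.png',(310,160,390,240),6)
E
```

```text
t 13.1 p [0.4259 0.1761 0.044 ] rot [ 3.1416  0.0004 -2.7177] q6 -1.9685375911189287 f [ 0.2518 -0.466   3.0695] m [-0.1173 -0.0399 -0.0488] w 0.014068539430919654 7.993483543395996
shift units [ 0.0264 -0.0144  0.0601] twist units -10.55482537271806
```

View pics/g.png

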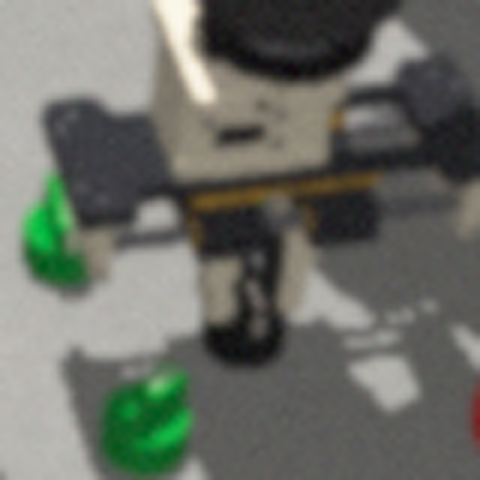

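The jaws hold the bar at 14.1 mm, so yaw and lateral position are aligned. Next a lengthwise centring grip, then back to this one.

Request:
play_rows(travel=[[0,0,0],[0,0,0],[0,0,-0.5],[0,0,-0.5],[0,0,0],[0,0,0],[0,0,0],[0,0,0]], twist=[0,0,0,0,-1,-1,-1,-1], fingers=0.68)

```text
t: 14.15
eef_pos: [0.4259, 0.1762, 0.0699]
ee_rot: [-3.141, 0.001, -2.113]
force: [-0.8, 0.3, -1.3]
width: 0.0595
gripper_force: 0.0
```

Request:
play_rows(travel=[[0,0,0],[0,0,0],[0,0,0],[0,0,0],[0,0,0],[0,0,0],[0,0,0.5],[0,0,0.5]], twist=[-1,-1,-1,-1,-1,-1,-0.47,0])

```text
t: 15.15
eef_pos: [0.4261, 0.1764, 0.0444]
ee_rot: [-3.14, 0.001, -1.148]
force: [0.1, 1.2, 0.5]
width: 0.0595
gripper_force: 0.0
```

Request:
play_rows(travel=[[0,0,0],[0,0,0],[0,0,0],[0,0,0],[0,0,0],[0,0,0]], twist=[0,0,0,0,0,0], fingers=0, newtons=6)

```text
t: 15.9
eef_pos: [0.4258, 0.1761, 0.0441]
ee_rot: [-3.141, 0.0, -1.147]
force: [-1.8, -0.9, 6.3]
width: 0.0398
gripper_force: 6.0
```

```bash
python3 go.py .4254 .1755 .0425 -155.7
```

```text
t 15.9 p [0.4258 0.1761 0.0441] rot [-3.1412  0.0001 -1.1472] q6 -0.3980897209308598 f [-1.8049 -0.8703  6.3101] m [-0.1154  0.6985 -0.0596] w 0.039821711144177055 6.0008760541677475
shift units [0.0152 0.0244 0.0652] twist units 10.468313318966217
```

Request:
play_rows(travel=[[0,0,0],[0,0,0],[0,0,-0.5],[0,0,-0.5],[0,0,0],[0,0,0],[0,0,0],[0,0,0]], twist=[0,0,0,0,1,1,1,1], fingers=0.68)

```text
t: 16.9
eef_pos: [0.426, 0.1763, 0.0699]
ee_rot: [-3.141, 0.001, -1.752]
force: [0.6, 0.1, -0.3]
width: 0.0599
gripper_force: 0.0
```

Request:
play_rows(travel=[[0,0,0],[0,0,0],[0,0,0],[0,0,0],[0,0,0],[0,0,0],[0,0,0.5],[0,0,0.5]], twist=[1,1,1,1,1,1,0.47,0], fingers=0.5)

```text
t: 17.9
eef_pos: [0.4261, 0.1764, 0.0443]
ee_rot: [3.141, 0.002, -2.717]
force: [-0.3, 0.4, 0.5]
width: 0.0441
gripper_force: 0.0
```

Request:
play_rows(travel=[[0,0,0],[0,0,0],[0,0,0],[0,0,0],[0,0,0],[0,0,0],[0,0,0]], twist=[0,0,0,0,0,0,0], fingers=0, newtons=30)

```text
t: 18.77
eef_pos: [0.4259, 0.1762, 0.0441]
ee_rot: [3.141, 0.001, -2.718]
force: [-0.6, 0.1, 5.4]
width: 0.0138
gripper_force: 30.0
```

Request:
play_rows(travel=[[0,0,-0.8],[0,0,-0.8],[0,0,-0.8],[0,0,-0.8],[0,0,-0.8],[0,0,-0.8],[0,0,0]], twist=[0,0,0,0,0,0,0])

```text
t: 19.65
eef_pos: [0.4261, 0.1764, 0.1648]
ee_rot: [3.141, 0.002, -2.718]
force: [-0.4, 0.4, -2.0]
width: 0.0141
gripper_force: 30.0
```

```bash
python3 go.py .6221 -.0525 .148 -168
```

```text
t 19.65 p [0.4261 0.1764 0.1648] rot [ 3.1407  0.0024 -2.7178] q6 -1.9684966074696248 f [-0.3583  0.4082 -1.9912] m [0.0499 0.0406 0.0162] w 0.014137695115146438 29.999426901340485
shift units [ -3.379  -11.5711   0.6717] twist units 1.4291841473532685
```

Request:
play_rows(travel=[[-0.28,-0.96,0],[-0.28,-0.96,0],[-0.28,-0.96,0],[-0.28,-0.96,0],[-0.28,-0.96,0],[-0.28,-0.96,0],[-0.28,-0.96,0],[-0.28,-0.96,0]], twist=[0,0,0,0,0,0,0,0])

```text
t: 20.65
eef_pos: [0.5555, 0.0232, 0.1623]
ee_rot: [3.141, -0.002, -2.718]
force: [-0.6, 0.6, -0.4]
width: 0.0135
gripper_force: 30.0
```

Request:
play_rows(travel=[[-0.28,-0.97,0],[-0.28,-0.97,0],[-0.28,-0.97,0],[-0.28,-0.97,0],[0,0,0],[0,0,0],[0,0,0]], twist=[0,0,0,0,0.7,0.7,0])

```text
t: 21.52
eef_pos: [0.6205, -0.053, 0.1623]
ee_rot: [3.141, -0.002, -2.927]
force: [0.8, -1.4, -1.2]
width: 0.0136
gripper_force: 30.0
```

```bash
python3 go.py .6220 -.0525 .148 -168;python3 - <<'E'
from m import *
s=grab('scene');save(s['pixels'],'i.png',(212,180,292,260),7)
E
```

```text
t 21.525 p [ 0.6205 -0.053   0.1623] rot [ 3.1413 -0.0021 -2.9275] q6 -1.5840857859294115 f [ 0.824  -1.3881 -1.2113] m [-0.0045  0.0087 -0.0203] w 0.01363531555380916 30.000293254852295
shift units [-0.0646  0.0081  0.5711] twist units 0.031149078600088607
```

View pics/i.png

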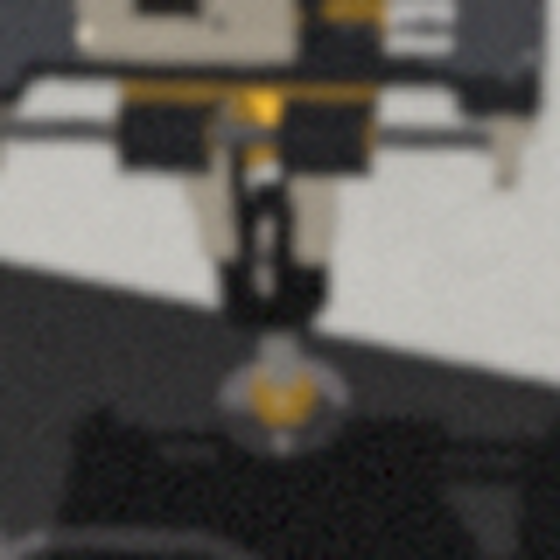

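The knob is gripped upright with its stripe toward +x, the bezel dash side, directly above the shaft. Making the fine correction and descending.

Request:
play_rows(travel=[[-0.065,0.01,0.3],[0,0,0.27],[0,0,0.1],[0,0,0]], twist=[0.03,0,0,0])

```text
t: 22.08
eef_pos: [0.6225, -0.0523, 0.1467]
ee_rot: [-3.142, -0.001, -2.932]
force: [-0.0, 0.2, 0.2]
width: 0.014
gripper_force: 30.0
```

```bash
python3 go.py .6220 -.0525 .136 -168
```

```text
t 22.075 p [ 0.6225 -0.0523  0.1467] rot [-3.1416 -0.0005 -2.932 ] q6 -1.5894339947997937 f [-0.0489  0.2184  0.1639] m [ 0.0276 -0.0034  0.0535] w 0.013983278939263433 29.99952346086502
shift units [ 0.0199 -0.0033  0.4296] twist units 0.0010851785143698816
```

Request:
play_rows(travel=[[0,0,0.12],[0,0,0.12],[0,0,0.12],[0,0,0]], twist=[0,0,0,0])

```text
t: 22.58
eef_pos: [0.6224, -0.0523, 0.1378]
ee_rot: [3.142, -0.0, -2.932]
force: [-0.1, 0.4, -0.7]
width: 0.014
gripper_force: 30.0
```

```bash
python3 go.py .6220 -.0525 .136 -168
```

```text
t 22.575 p [ 0.6224 -0.0523  0.1378] rot [ 3.1415 -0.0005 -2.9324] q6 -1.589696080470795 f [-0.1249  0.3761 -0.7054] m [0.0383 0.0247 0.0349] w 0.0140396283721498 29.999576210975647
shift units [ 0.0188 -0.0025  0.0702] twist units -0.0013892204912095234
```

Request:
play_rows(travel=[[0,0,0.1],[0,0,0.1],[0,0,0]], twist=[0,0,0])

```text
t: 22.95
eef_pos: [0.6225, -0.0523, 0.1328]
ee_rot: [3.142, -0.0, -2.932]
force: [0.1, 0.4, -0.2]
width: 0.0137
gripper_force: 30.0
```

```bash
python3 go.py .6220 -.0525 .124 -168
```

```text
t 22.95 p [ 0.6225 -0.0523  0.1328] rot [ 3.1416 -0.0004 -2.9323] q6 -1.589632672064938 f [ 0.0742  0.4084 -0.2477] m [-0.0463  0.02    0.0121] w 0.013715806017540114 29.999637007713318
shift units [ 0.0196 -0.0027  0.3515] twist units -0.0008248188394510692
```

Request:
play_rows(travel=[[0,0,0.12],[0,0,0.12],[0,0,0.1],[0,0,0]], twist=[0,0,0,0])

```text
t: 23.45
eef_pos: [0.6226, -0.0523, 0.1244]
ee_rot: [-3.142, -0.0, -2.932]
force: [0.1, 0.0, -0.3]
width: 0.0137
gripper_force: 30.0
```

Request:
play_rows(travel=[[0,0,0.1],[0,0,0.1],[0,0,0.05],[0,0,0]], twist=[0,0,0,0])

```text
t: 23.95
eef_pos: [0.6229, -0.0524, 0.1192]
ee_rot: [-3.141, 0.001, -2.932]
force: [-2.7, 1.3, 8.1]
width: 0.014
gripper_force: 30.0
```

Request:
play_rows(travel=[[0,0,0.07],[0,0,0.05],[0,0,0]], twist=[0,0,0])

```text
t: 24.32
eef_pos: [0.6231, -0.0524, 0.1177]
ee_rot: [-3.141, 0.002, -2.931]
force: [-5.8, 1.5, 17.5]
width: 0.0139
gripper_force: 30.0
```

```bash
python3 go.py .6220 -.0525 .117 -168
```

```text
t 24.325 p [ 0.6231 -0.0524  0.1177] rot [-3.1407  0.0019 -2.9314] q6 -1.589727172357661 f [-5.7727  1.4887 17.4607] m [0.5789 2.475  0.0464] w 0.013908977382104719 30.0031578540802
shift units [0.046  0.0047 0.029 ] twist units 0.004807385998747786
```

At 17.5 N against the 10 N spring, the shaft is on its hard stop. I'll hold briefly, check, then hand in.

Request:
play_rows(travel=[[0,0,0],[0,0,0],[0,0,0],[0,0,0]], twist=[0,0,0,0])

```text
t: 24.82
eef_pos: [0.6231, -0.0524, 0.1178]
ee_rot: [-3.141, 0.002, -2.931]
force: [-6.9, 1.2, 17.8]
width: 0.0138
gripper_force: 30.0
```

```bash
python3 - <<'E'
from m import *
s=grab('scene');save(s['pixels'],'j.png',(212,180,292,260),7)
E
```

```text
(no output)
```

View pics/j.png

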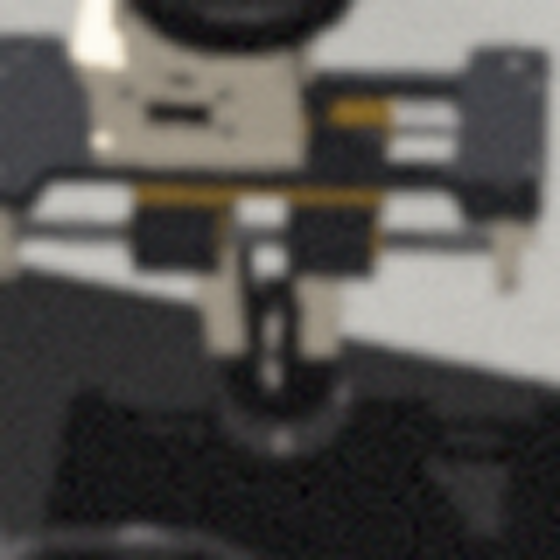

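The knob sits low over the bezel, upright and still gripped, with its stripe in line with the bezel dash at crop (280,438).

```bash
python3 -c "
from station import arm
print(arm.job_done())"
```

```text
the job is handed in; nothing more can be done
None
```

I tightened the nut to its stop and pushed the black knob home on the D-shaft. I handed the job in at about 25 s with the knob still gripped (30 N) and held against the hard stop (about 18 N); no verdict came back.

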